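# Tilt a die insert to 30 degrees on the angle plate and hold it for clamping

## Robot

A 7-joint arm with a two-finger parallel gripper is mounted at the origin on the work surface. World frame = base frame: x ahead of the robot, y to its left, z up, the work surface at z = 0. Lengths are in m, angles in rad, forces in N, time in s.
With the tool pointing down it reaches from about 0.425 to 0.95 m from the base axis. Payload 4.7 kg.
Tool frame: the origin (TCP) lies on the mounting face of the last link; the fingertips stand 173 mm ahead of it and the grasp point (between the pads) lies 155 mm ahead of it; x points along the fingers, y is the direction in which the jaws open and shut, and the axes are right-handed (so a half turn about x gives the same grasp; the last joint's range is limited). The gripper opens to 85 mm and grips with 20 to 120 N. Pads are 22 mm wide; open, the fingers measure 114 mm over their backs; the gripper's body (76 mm by 85 mm) begins 54 mm behind the grasp point. The pads swing forward as they close: fully open they stand 13 mm farther back than shut.
Start: joints at [-1.131, 0.469, -0.049, 1.532, 0.024, 1.141, -0.082], TCP at [0.305, 0.602, 0.405] pointing down, gripper open.
Joint ranges: [-2.59, 2.59], [-0.33, 1.99], [-1.39, 1.29], [0.1, 2.45], [-1.04, 4.18], [0.21, 1.99], [-2.66, 2.66]. Speed limits (rad/s): [2.57, 2.57, 3.14, 3.14, 3.14, 3.14, 3.14].

## Interface

Orientations are given as a unit quaternion [w, x, y, z].
In Python, from plant import read_state, camera, hand_in gives the robot as it stands. The module is installed in compiled form; this text tells all that it offers.
- The arm moves only by the tool send_rows, never from a script. Its argument "moves" is a list of rows, each a list of 2 entries, a list of its own where there are three numbers: the shift along the tool's x, y, z in cm, then the turn, a rotation vector about the tool's x, y, z in rad. A call has 1 to 20 rows; each row is the pose to reach, as a shift and turn from the pose measured when the call began, along the tool's axes at that moment; what a row does not reach only later rows make up. A row lasts 1/8 s, in which the tool goes at most 62.5 mm and 10.7 degrees, less where a joint would pass 70% of its speed; a pose out of reach is approached as far as the arm can. A call with a gripper value outside its range is refused whole. "claw" is the closure in counts, from 0 (fully open) to 255 (shut), set as the call begins (left out, the last holds). The fingers move at their own pace and stop on an object; the grip force is fixed at half the most. Time passes only in rows, so rows that repeat a pose let the fingers close. It gives the time, the measured TCP pose, the force and the opening at its end, in the units of the state.
- read_state(): the state, without advancing time (a new reading comes with each control period).
- camera(name): name is "side" or "top"; returns a dict with "image" (384x512x3 uint8, blue, green, red), "fx", "fy", "cx", "cy" (pixels), "R" (3x3) and "t" (3): a world point X has camera coordinates R X + t. Camera axes: x right, y down, z forward; pixel columns grow to the right and rows downward; lengths in m; the calibration is good to about 2 mm. A picture is of the moment at which its call begins. There is no depth.
- hand_in(): hands the job in, once; it reports no verdict.
The state is a dict: "clock": time; "qpos": joint angles; "qd": joint speeds; "effort": joint torques, N m; "tcp_pos": TCP position; "eef_rot": TCP orientation; "wrist_force": force on the tool from outside, world axes, zero at the start; "ft_torque": the same for the moment, N m; "finger_gap": opening from 0.0 (shut) to 1.0 (fully open).
Only numpy, scipy, OpenCV 4.12 (cv2) and the standard library are available. Lean on these libraries where they do the work, as an engineer would, in place of code of your own. Each camera call takes 0.05 s, during which the arm holds its last target. There are 200 camera calls.

## Task

Set the die insert down, without dropping it, flat and lengthways on the level tilting table of the angle plate, its end snug against the low stop bar at the hinge. Then take the table by its eye bolt, swing it up to 30 degrees on the quadrant scale and keep it there: finish with the gripper still holding the table up, so that a colleague can tighten the clamp nuts. Leave the guide bush and the guide pillar where they stand.

Things in the scene. Friction and masses are not known exactly. Their poses are not given: they have to be found in the camera images.
- insert_center (a point): Die insert: a loose ground-steel block 60 x 36 x 34 mm (its own x, y, z), about 0.54 kg, with a 16 mm bore upright through its middle; both ends alike. It starts flat on the bench mat. The point is the block's centre, 17 mm above its underside.
- seat (a point): Where the insert's centre lies when it sits on the table (17 mm below) with its end touching the stop bar, on the table's middle line. x runs along the table from hinge to free end, y along the hinge axis, z out of the table top; they turn with it. The stop bar spans the table, 10 mm thick, 12 mm high, its face 30 mm from here towards the hinge (-x). Any place along the bar, wholly on the table, will do.
- table_hinge (a point): Middle of the tilting table's hinge axis, 41 mm above the bench, at the end nearer the robot; axes as for the seat. The table is an aluminium plate 168 x 150 x 12 mm, its mid-plane through the hinge axis. It starts level, its top 47 mm above the bench and bare from stop bar to eye bolt.
- eye_crown (a point): Crown of the eye bolt upright in the table near its free end: the middle of the topmost part of its ring of round bar, 10 mm thick, 45 mm outside, 25 mm inside. The ring stands in the table's x-z plane: fingers pinch its 10 mm along the table's y. With the table level the point is 145 mm from the hinge along x and 48 mm above it, 41 mm above the table top. Axes as for the seat.
- tilt_table (a joint): Angle of the tilting table in rad: 0 level, growing as the free end rises, 0.524 at 30 degrees, stop at 0.86. The hinge is free: the table (about 0.95 kg) drops back when let go; raising it by the eye bolt takes 5 to 10 N.
- angle_plate: Heavy fixed cast base of the angle plate, 190 x 176 mm, origin under its middle. Two fixed steel quadrants stand 79 to 85 mm either side of the table's middle line, 96 to 124 mm from the hinge axis, up to 140 mm above the bench. They have an engraved line every 5 degrees from 0 to 45, long at 0, 15, 30 and 45, read at the small pointers on the table's sides.
- guide_bush: Bystander: loose bronze guide bush, an upright tube 38 mm across and 42 mm high, on the mat. Origin at the centre of its underside.
- pillar: Bystander: loose steel guide pillar, upright, 25 mm across and 66 mm high, on the mat. Origin at the centre of its underside.
- mat: Black rubber bench mat 210 x 230 x 3 mm, fixed, on which the loose parts stand. Origin at the centre of its underside; the mat and the angle plate may change sides.

How it is judged:
On the way:
1. The die insert lies released on the level table, flat, lengthways and snug against the stop bar (x of insert_center in the frame of seat between -0.004 and 0.004 m and y of insert_center in the frame of seat between -0.052 and 0.052 m and z of insert_center in the frame of seat between -0.004 and 0.004 m and angle between the x axis of insert_center and the x axis of seat, either way round below 0.12 rad and angle between the z axis of insert_center and the z axis of seat, either way round below 0.08 rad and contact force between the fingers and insert below 0.2 N and value of joint tilt_table below 0.05 rad), for 0.2 s.
At the end, for the whole second after the job is handed in: The table stands still at 30 degrees (within 2.5, half a scale division), held up by the fingers alone; the insert still lies on it flat, lengthways within 7 degrees, within 4 mm of the stop bar, untouched by the gripper; the guide bush and the pillar are within 25 mm of where they began (value of joint tilt_table between 0.48 and 0.568 rad and velocity of joint tilt_table between -0.05 and 0.05 rad/s and contact force between the fingers and tilt_table above 1.5 N and contact force between each of guide_bush, pillar and tilt_table below 0.1 N and x of insert_center in the frame of seat between -0.004 and 0.004 m and y of insert_center in the frame of seat between -0.052 and 0.052 m and z of insert_center in the frame of seat between -0.004 and 0.004 m and angle between the x axis of insert_center and the x axis of seat, either way round below 0.12 rad and angle between the z axis of insert_center and the z axis of seat, either way round below 0.08 rad and contact force between the fingers and insert below 0.2 N and distance of each of guide_bush, pillar from where it was at the start of the episode below 0.025 m); the arm keeps its last pose, push and grip.
It fails at once if the guide bush or the guide pillar is pushed aside or taken (distance of any of guide_bush, pillar from where it was at the start of the episode above 0.025 m).
It fails at once if the insert is dropped: let go more than 1 cm above the table (horizontal distance between insert_center and seat below 0.1 m and z of insert_center in the frame of seat above 0.01 m and contact force between the fingers and insert below 0.2 N).
It also fails if it takes over 54 s, if anything falls off the work surface, if the arm or the gripper's body presses on something with over 40 N, if the wrist force passes 120 N, or if a joint passes its speed limit or range.

## Working session

There is one attempt and no reset: what is moved stays moved. The work goes in short steps, Python scripts to look and compute and a tool call to move; the robot and the scene stay as the last step left them, time stands still between calls to the robot, and variables do not carry over. Pictures are saved under pics/ and viewed, about 8 in all and at most 12, crops included, and the job is handed in when it is done.

Besides the shell and the picture viewer there is one more tool, called as a command line: name --argument value ..., lists and objects as JSON in quotes. send_rows: Moves the arm, as the interface text tells. Its arguments: {"type":"object","properties":{"moves":{"type":"array"},"claw":{"type":"number"}},"required":["moves"]}

```bash
mkdir -p pics; python3 - <<'E'
from plant import *
import cv2,json,numpy as np
s=read_state();print(s)
for n in("top","side"):
    c=camera(n);cv2.imwrite(f"pics/{n}0.png",c["image"]);print(n,c["fx"],c["fy"],c["cx"],c["cy"],c["R"],c["t"])
E
```

```text
{'clock': 0.0, 'qpos': array([-1.13086412,  0.46945096, -0.04859191,  1.53369253,  0.02411915,
        1.14098859, -0.08229748]), 'qd': array([-1.43899757e-05,  1.02691263e-03, -1.50165410e-04,  6.28451410e-05,
       -2.54095095e-03, -1.43608183e-03, -1.71104699e-04]), 'effort': array([-5.77222600e-04, -5.10278141e+01, -4.68477909e-02, -2.37705839e+01,
        1.07092172e-02,  7.37801398e-03,  1.79328099e-07]), 'tcp_pos': array([0.3048683 , 0.60195745, 0.40365525]), 'eef_rot': array([ 0.6876412 ,  0.16355134,  0.68789963, -0.16490798]), 'wrist_force': array([-1.38661971,  0.82635207,  0.26563969]), 'ft_torque': array([ 0.03279435,  0.00521109, -0.0192548 ]), 'finger_gap': 0.9993580576896611}
top 378.3892888267823 378.3892888267823 253.2356488525533 197.31898709505765 [[-0.00395207 -0.99942769  0.03359571]
 [-0.99749166  0.0015656  -0.07076678]
 [ 0.07067369 -0.03379112 -0.99692697]] [-2.91767634e-04  5.47979495e-01  9.04017697e-01]
side 487.90527505754875 487.90527505754875 251.170029966418 196.9297370800063 [[ 0.7619104  -0.6476151   0.00933954]
 [-0.47677733 -0.57056546 -0.6686841 ]
 [ 0.43837874  0.50502449 -0.74348796]] [-0.38089051  0.33509446  0.85153899]
```

View pics/top0.png

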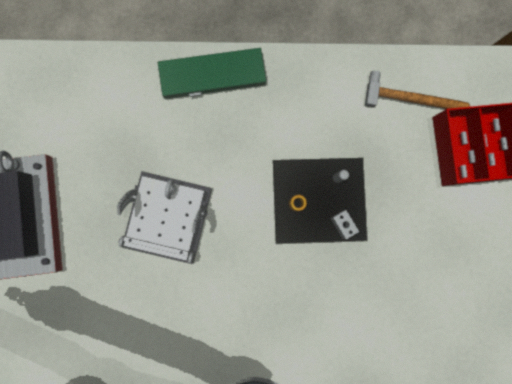

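View pics/side0.png

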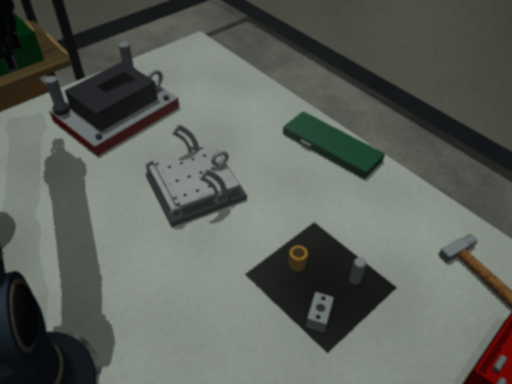

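The top view shows the angle plate near (165,217), with the hinge and stop bar towards the bottom. The mat is at (320,200), with the bush at (298,203), the pillar at (342,175) and the insert at (346,224). I'll enlarge these areas.

```bash
python3 - <<'E'
import cv2,numpy as np
t=cv2.imread("pics/top0.png");s=cv2.imread("pics/side0.png")
def cr(i,x,y,w,h,k):
    o=cv2.resize(i[y:y+h,x:x+w],None,fx=k,fy=k,interpolation=cv2.INTER_CUBIC)
    for a in range((x+9)//10*10,x+w,10):cv2.putText(o,str(a),((a-x)*k,8),0,.3,(0,0,255));cv2.line(o,((a-x)*k,10),((a-x)*k,15),(0,0,255))
    for a in range((y+9)//10*10,y+h,10):cv2.putText(o,str(a),(0,(a-y)*k+3),0,.3,(0,0,255))
    return o
a=np.hstack([cr(t,115,165,100,100,4),cr(t,320,165,50,80,5)[:400,:250]])
cv2.imwrite("pics/a.png",cr(t,112,165,105,100,6)); 
b=np.hstack([cr(t,325,160,50,85,7),cr(s,300,250,62,85,7)]);cv2.imwrite("pics/b.png",b[:600,:800])
E
```

```text
(no output)
```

View pics/a.png

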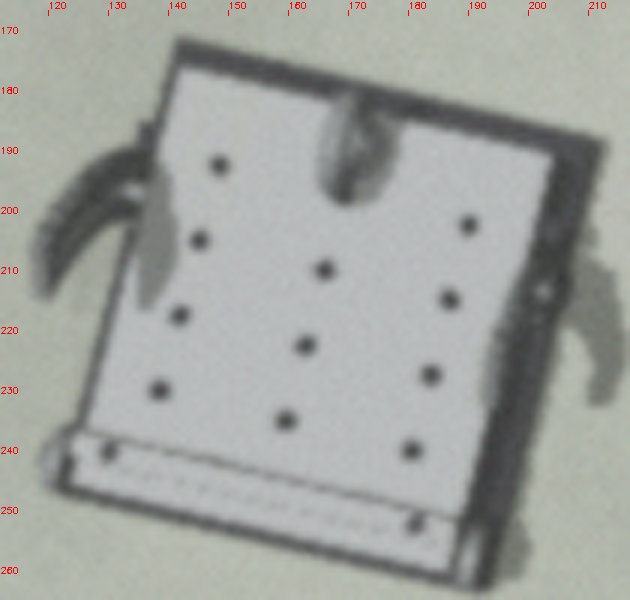

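View pics/b.png

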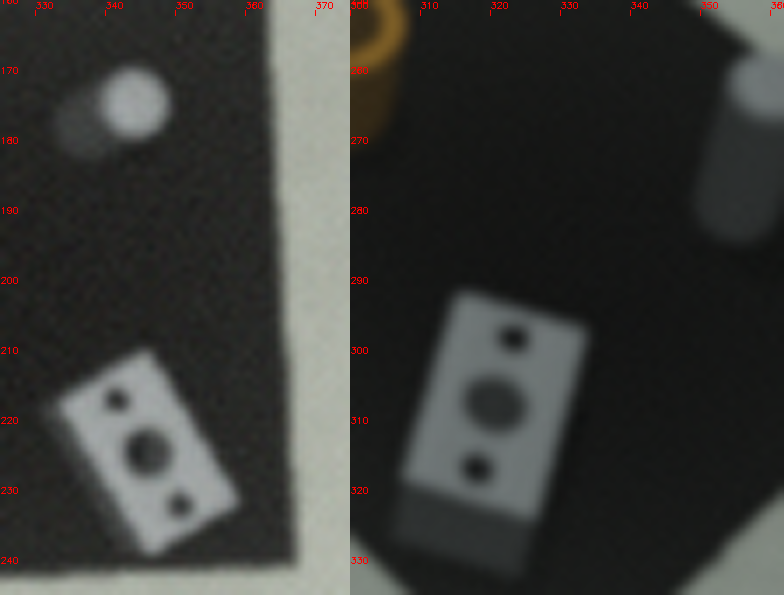

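The plate crop shows the far table corners at (142,176) and (204,190), the bar line running from (126,237) to (189,251), and the eye near (171,190). The mat crop shows the insert with its bore at (346,224.5) and its long axis tilted about 60° in the image. Next I'll convert these to world positions.

```bash
cat > h.py <<'E'
import numpy as np
from scipy.optimize import least_squares
C={"top":(378.3892888,253.23565,197.318987,[[-0.00395207,-0.99942769,0.03359571],[-0.99749166,0.0015656,-0.07076678],[0.07067369,-0.03379112,-0.99692697]],[-2.91767634e-04,5.47979495e-01,9.04017697e-01]),
"side":(487.905275,251.17003,196.929737,[[0.7619104,-0.6476151,0.00933954],[-0.47677733,-0.57056546,-0.6686841],[0.43837874,0.50502449,-0.74348796]],[-0.38089051,0.33509446,0.85153899])}
def proj(n,X):
    f,cx,cy,R,t=C[n];p=np.array(R)@np.asarray(X,float)+t
    return np.array([f*p[0]/p[2]+cx,f*p[1]/p[2]+cy])
def back(n,uv,z):
    f,cx,cy,R,t=C[n];R=np.array(R);d=R.T@np.array([(uv[0]-cx)/f,(uv[1]-cy)/f,1]);o=-R.T@np.array(t)
    return o+d*(z-o[2])/d[2]
E
python3 - <<'E'
from h import *
np.set_printoptions(precision=4,suppress=True)
P=lambda x,y,o,k:((x+.5)/k-.5+o[0],(y+.5)/k-.5+o[1])
print("insert corners",*[back("top",P(*c,(325,160),7),.037) for c in[(58,403),(147,350),(239,500),(152,556)]],sep="\n")
print("bore top",back("top",P(147,452,(325,160),7),.037),"side",back("side",P(143,405,(300,250),7),.037))
print("screw holes",back("top",P(117,399,(325,160),7),.037),back("top",P(180,506,(325,160),7),.037))
print("pillar",back("top",P(135,103,(325,160),7),.069),"bush",back("top",(298,203),.045))
a=lambda x,y,z=.047:back("top",P(x,y,(112,165),6),z)
print("table far corners",a(180,68),a(553,153),"near",a(85,432),a(465,518))
H=[[(220,165),(470,225)],[(200,240),(325,270),(450,300)],[(180,316),(305,346),(431,375)],[(160,390),(286,421),(412,450)]]
for r in H:print("holes",*[a(*h)[:2] for h in r])
print("bar near edge z59",a(60,488,.059),a(450,578,.059),"front",a(85,432,.059),a(465,518,.059),"dashed",a(80,450,.059),a(460,540,.059))
E
```

```text
insert corners
[ 0.4987 -0.1924  0.037 ]
[ 0.5168 -0.2236  0.037 ]
[ 0.4653 -0.2543  0.037 ]
[ 0.4463 -0.2238  0.037 ]
bore top [ 0.4818 -0.2228  0.037 ] side [ 0.4803 -0.2233  0.037 ]
screw holes [ 0.5    -0.2128  0.037 ] [ 0.4633 -0.2338  0.037 ]
pillar [ 0.5981 -0.2123  0.069 ] bush [ 0.5324 -0.1075  0.045 ]
table far corners [0.5969 0.2618 0.047 ] [0.5633 0.1159 0.047 ] near [0.455  0.2959 0.047 ] [0.421  0.1492 0.047 ]
holes [0.5587 0.2457] [0.535  0.1482]
holes [0.5294 0.253 ] [0.5175 0.2044] [0.5057 0.1557]
holes [0.4998 0.2602] [0.4879 0.2118] [0.4765 0.1629]
holes [0.4711 0.2674] [0.4589 0.2187] [0.4474 0.1699]
bar near edge z59 [0.4342 0.3013 0.059 ] [0.3991 0.1531 0.059 ] front [0.4554 0.2923 0.059 ] [0.4219 0.1476 0.059 ] dashed [0.4486 0.2941 0.059 ] [0.4135 0.1495 0.059 ]
```

```bash
python3 - <<'E'
import cv2,numpy as np
s=cv2.imread("pics/side0.png");x,y,w,h,k=140,120,112,110,7
o=cv2.resize(s[y:y+h,x:x+w],None,fx=k,fy=k,interpolation=cv2.INTER_CUBIC)[:600+150]
o=cv2.convertScaleAbs(o[:,:],alpha=1.5)
o=cv2.resize(s[y:y+84,x:x+w],None,fx=k,fy=k,interpolation=cv2.INTER_CUBIC)
o=np.clip(o*1.5,0,255).astype('uint8')
o2=cv2.resize(s[140:226,x:x+w],None,fx=k,fy=k,interpolation=cv2.INTER_CUBIC)
for i in (o2,):
    cv2.imwrite("pics/c.png",i[:600])
E
```

```text
(no output)
```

View pics/c.png

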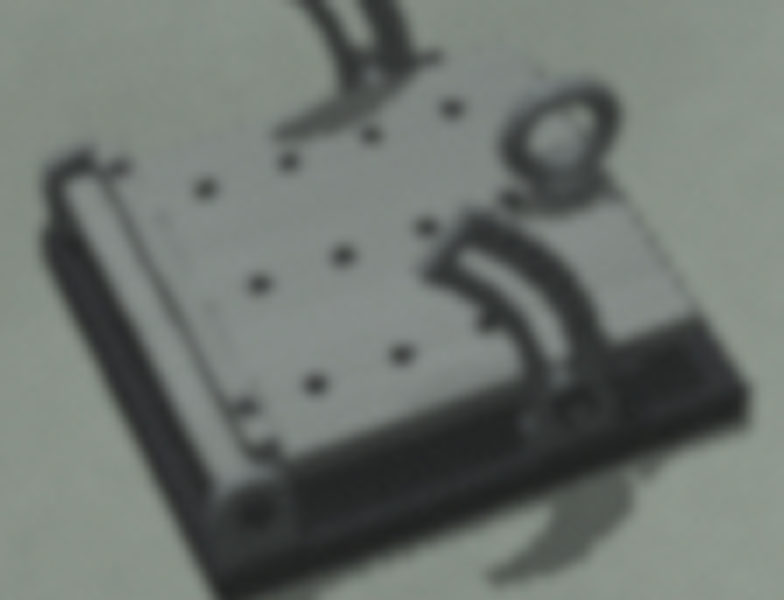

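```bash
cat >> h.py <<'E'
yaw=-.2390;U=np.array([np.cos(yaw),np.sin(yaw),0]);V=np.array([-np.sin(yaw),np.cos(yaw),0])
def W(u,v,z): return u*U+v*V+np.array([0,0,z])
E
python3 - <<'E'
from h import *
np.set_printoptions(precision=4,suppress=True)
uv=lambda X:np.round([X@U,X@V],4)
s=lambda x,y,z:uv(back("side",((x+.5)/7-.5+140,(y+.5)/7-.5+140),z))
t=lambda x,y,z:uv(back("top",((x+.5)/6-.5+112,(y+.5)/6-.5+165),z))
print("ring c side",s(562,140,.0665))
print("screws side",s(118,168,.059),s(245,405,.059),"top",t(110,452,.059),t(415,525,.059))
print("dark side",s(110,185,.047),s(265,450,.047),"dashed",s(165,215,.059),s(230,355,.059),"at47",s(165,215,.047))
print("holes side",s(260,284,.047),s(344,256,.047),s(427,227,.047),s(315,384,.047),s(205,188,.047),"far corner",s(697,315,.047))
print("top holes",t(286,421,.047),t(305,346,.047),t(325,270,.047))
print("eye base top",t(345,190,.047),"crown",t(370,110,.089))
for u in(.355,.364,.374):
  print(u,[ (proj("top",W(u,v,.059))-[112,165])*6 for v in(.246,.396)],[ (proj("side",W(u,v,.059))-140)*7 for v in(.246,.396)])
E
```

```text
ring c side [0.5037 0.3194]
screws side [0.3674 0.3798] [0.3676 0.2606] top [0.3681 0.3807] [0.368  0.2612]
dark side [0.3649 0.3857] [0.3692 0.2506] dashed [0.3739 0.3518] [0.371  0.2829] at47 [0.3767 0.3638]
holes side [0.3938 0.3196] [0.4234 0.3194] [0.4535 0.3198] [0.3937 0.2699] [0.3932 0.3701] far corner [0.5171 0.2433]
top holes [0.3941 0.3211] [0.4239 0.3213] [0.4544 0.3211]
eye base top [0.4866 0.3213] crown [0.5167 0.3114]
0.355 [array([442.7784, 564.9067]), array([ 59.4508, 473.6837])] [array([220.4487, 446.7568]), array([ 63.9953, 146.2645])]
0.364 [array([448.5716, 541.8197]), array([ 65.5653, 450.6049])] [array([247.6719, 437.1645]), array([ 89.4898, 138.1306])]
0.374 [array([454.9977, 516.2103]), array([ 72.3478, 425.0049])] [array([277.7552, 426.5644]), array([117.6745, 129.1384])]
```

```bash
cat >> h.py <<'E'
from scipy.spatial.transform import Rotation as Ro, Slerp
def pose(u,v,z,tilt=0,yl=None,grip=True):
    """table-aligned: grasp point at (u,v,z); tool y = +-V; tilt of table"""
def Rdown(ya,tilt=0):
    # tool x down (tilted with table about V), tool y at world yaw ya
    y=np.array([np.cos(ya),np.sin(ya),0]);x=np.array([0,0,-1.]);R=np.c_[x,y,np.cross(x,y)]
    return Ro.from_rotvec(-tilt*V).as_matrix()@R
def rows(wps):
    """wps: (tcp, R, nsteps) ; prints rows relative to present pose"""
    from plant import read_state
    s=read_state();p0=s["tcp_pos"];q=s["eef_rot"];R0=Ro.from_quat([q[1],q[2],q[3],q[0]])
    out=[];pp,pr=p0,R0
    for p,R,n in wps:
        p=np.array(p,float);r=Ro.from_matrix(R);sl=Slerp([0,1],Ro.concatenate([pr,r]))
        for k in range(1,n+1):
            d=R0.inv().apply(pp+(p-pp)*k/n-p0)*100;w=(R0.inv()*sl(k/n)).as_rotvec()
            out.append([[float(a) for a in np.round(d,2)],[float(a) for a in np.round(w,3)]])
        pp,pr=p,r
    print(str(out).replace(" ",""),"n",len(out))
def now():
    from plant import read_state
    s=read_state();q=s["eef_rot"];R=Ro.from_quat([q[1],q[2],q[3],q[0]]).as_matrix()
    g=s["tcp_pos"]+.155*R[:,0]
    print("t",s["clock"],"tcp",s["tcp_pos"],"grasp",g,"u,v",g@U,g@V,"\nR",R.tolist(),"yaw",np.arctan2(R[1,1],R[0,1]),"F",s["wrist_force"],"T",s["ft_torque"],"gap",s["finger_gap"]*85,"q",s["qpos"])
E
python3 - <<'E'
from h import *
np.set_printoptions(precision=4,suppress=True)
now()
R=Rdown(.533-np.pi/2)
rows([([.46,.30,.40],R,6),([.50,.0,.38],R,6),([.4812,-.2232,.30],R,6)])
R=Rdown(.533+np.pi/2)
rows([([.46,.30,.40],R,6)])
E
```

```text
t 0.1 tcp [0.3049 0.602  0.4038] grasp [0.3048 0.6017 0.2488] u,v 0.15364953428704017 0.6567747447108478 
R [[-0.0007293803603713456, 0.45182212743528616, 0.8921077475081931], [-0.0016263168647860093, 0.892106269081193, -0.4518227083264956], [-0.999998411547611, -0.0017804004848019639, 8.412115369954565e-05]] yaw 1.1019887426086579 F [ 0.3923 -0.5405 -0.251 ] T [-0.0322  0.0279  0.052 ] gap 84.86179694685435 q [-1.1309  0.4694 -0.0486  1.5336  0.0241  1.141  -0.0823]
[[[0.07,-3.32,4.58],[0.357,0.0,0.0]],[[0.14,-6.64,9.16],[0.713,0.001,0.0]],[[0.21,-9.97,13.74],[1.07,0.001,0.0]],[[0.28,-13.29,18.32],[1.427,0.001,0.001]],[[0.34,-16.61,22.9],[1.783,0.002,0.001]],[[0.41,-19.93,27.48],[2.14,0.002,0.001]],[[0.75,-24.09,30.34],[2.14,0.002,0.001]],[[1.1,-28.25,33.19],[2.14,0.002,0.001]],[[1.44,-32.41,36.04],[2.14,0.002,0.001]],[[1.78,-36.57,38.9],[2.14,0.002,0.001]],[[2.12,-40.72,41.75],[2.14,0.002,0.001]],[[2.46,-44.88,44.61],[2.14,0.002,0.001]],[[3.8,-48.34,46.01],[2.14,0.002,0.001]],[[5.14,-51.8,47.41],[2.14,0.002,0.001]],[[6.48,-55.26,48.81],[2.14,0.002,0.001]],[[7.82,-58.71,50.21],[2.14,0.002,0.001]],[[9.16,-62.17,51.61],[2.14,0.002,0.001]],[[10.5,-65.63,53.01],[2.14,0.002,0.001]]] n 18
[[[0.07,-3.32,4.58],[-0.167,-0.0,0.0]],[[0.14,-6.64,9.16],[-0.334,-0.0,0.001]],[[0.21,-9.97,13.74],[-0.501,-0.0,0.001]],[[0.28,-13.29,18.32],[-0.668,-0.001,0.001]],[[0.34,-16.61,22.9],[-0.835,-0.001,0.001]],[[0.41,-19.93,27.48],[-1.002,-0.001,0.002]]] n 6
```

send_rows --moves '[[[0,-3.3,4.6],[0.13,0,0]],[[0.1,-6.6,9.2],[0.26,0,0]],[[0.2,-10,13.7],[0.39,0,0]],[[0.3,-13.3,18.3],[0.52,0,0]],[[0.3,-16.6,22.9],[0.65,0,0]],[[0.4,-20,27.5],[0.78,0,0]],[[0.8,-24.1,30.3],[0.92,0,0]],[[1.1,-28.3,33.2],[1.06,0,0]],[[1.4,-32.4,36],[1.2,0,0]],[[1.8,-36.6,38.9],[1.34,0,0]],[[2.1,-40.7,41.8],[1.48,0,0]],[[2.5,-44.9,44.6],[1.62,0,0]],[[3.8,-48.3,46],[1.76,0,0]],[[5.1,-51.8,47.4],[1.88,0,0]],[[6.5,-55.3,48.8],[2.0,0,0]],[[7.8,-58.7,50.2],[2.14,0,0]],[[9.2,-62.2,51.6],[2.14,0,0]],[[10.5,-65.6,53],[2.14,0,0]],[[10.5,-65.6,53],[2.14,0,0]],[[10.5,-65.6,53],[2.14,0,0]]]' --claw 0

```text
clock: 2.6
tcp_pos: [0.4813, -0.2223, 0.2997]
eef_rot: [-0.186, -0.682, -0.186, 0.683]
wrist_force: [1.0, 0.4, 0.0]
finger_gap: 0.999
```

```bash
python3 - <<'E'
from h import *
np.set_printoptions(precision=4,suppress=True)
now()
R=Rdown(.533-np.pi/2)
rows([([.4812,-.2232,.26],R,2),([.4812,-.2232,.184],R,5)])
E
```

```text
t 2.6 tcp [ 0.4813 -0.2223  0.2997] grasp [ 0.4811 -0.2224  0.1447] u,v 0.5201053186468918 -0.10222201610338032 
R [[-0.0012929064288519712, 0.5083297229218326, -0.8611615534771504], [-0.0009087722361916795, -0.8611625149033, -0.5083289260493113], [-0.9999987512622148, 0.0001253779742151906, 0.0015753584908272042]] yaw -1.0375522054687054 F [1.0354 0.3543 0.0401] T [ 0.0827 -0.0396  0.0183] gap 84.88815969225276 q [-0.1367  0.4058  0.6235  2.011  -0.3183  0.8215 -0.3693]
[[[1.99,0.04,0.03],[0.0,0.001,-0.0]],[[3.97,0.07,0.05],[0.0,0.002,-0.0]],[[5.49,0.07,0.05],[0.0,0.002,-0.0]],[[7.01,0.07,0.05],[0.0,0.002,-0.0]],[[8.53,0.07,0.04],[0.0,0.002,-0.0]],[[10.05,0.07,0.04],[0.0,0.002,-0.0]],[[11.57,0.07,0.04],[0.0,0.002,-0.0]]] n 7
```

send_rows --moves '[[[2,0,0],[0,0,0]],[[4,0.1,0],[0,0,0]],[[6,0.1,0],[0,0,0]],[[8,0.1,0],[0,0,0]],[[10,0.1,0],[0,0,0]],[[11.6,0.1,0],[0,0,0]],[[11.6,0.1,0],[0,0,0]],[[11.6,0.1,0],[0,0,0]]]'

```text
clock: 3.6
tcp_pos: [0.482, -0.2232, 0.1843]
eef_rot: [-0.187, -0.682, -0.186, 0.682]
wrist_force: [-0.4, -0.0, 1.1]
finger_gap: 0.998
```

send_rows --moves '[[[0,0,0],[0,0,0]],[[0,0,0],[0,0,0]],[[0,0,0],[0,0,0]],[[0,0,0],[0,0,0]],[[0,0,0],[0,0,0]],[[0,0,0],[0,0,0]],[[0,0,0],[0,0,0]],[[0,0,0],[0,0,0]]]' --claw 255

```text
clock: 4.6
tcp_pos: [0.4821, -0.2231, 0.1848]
eef_rot: [-0.187, -0.682, -0.186, 0.682]
wrist_force: [-1.0, 0.3, 4.9]
finger_gap: 0.413
```

```bash
python3 - <<'E'
from h import *
from plant import camera
import cv2
np.set_printoptions(precision=4,suppress=True)
now()
c=camera("side")["image"];cv2.imwrite("pics/d.png",cv2.resize(c[180:380,230:430],None,fx=3,fy=3,interpolation=cv2.INTER_CUBIC))
E
```

```text
t 4.6 tcp [ 0.4821 -0.2231  0.1848] grasp [ 0.4821 -0.2232  0.0298] u,v 0.5212767071438194 -0.10271144785279496 
R [[0.00010939514404434414, 0.5086097865820114, -0.8609971388022747], [-0.0004518989687063435, -0.8609970308975012, -0.5086097802569369], [-0.9999998919100065, 0.0004447231592573653, 0.0001356513438136031]] yaw -1.0372269046634943 F [-1.0471  0.3218  4.8737] T [ 0.2568  0.2625 -0.0197] gap 35.06354191346928 q [-0.0196  0.5848  0.4885  2.071  -0.4794  0.5955 -0.2333]
```

View pics/d.png

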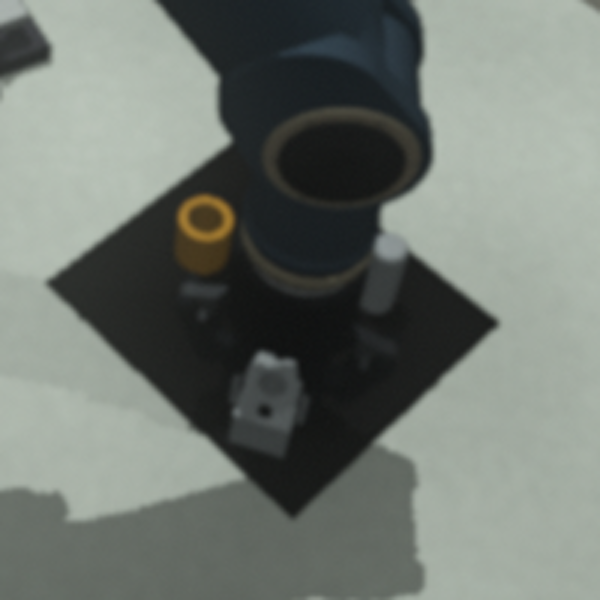

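The block is gripped at 35 mm between the pads, clear of both bush and pillar. Next I'll lift and carry it.

```bash
python3 - <<'E'
from h import *
np.set_printoptions(precision=4,suppress=True)
s=np.array([.4821,-.2231,.185]);A=Rdown(.533-np.pi/2);B=Rdown(yaw+np.pi/2);M=Rdown((.533-np.pi/2+yaw+np.pi/2)/2)
rows([(s+[0,0,.175],A,4),([.52,0,.36],M,7),(W(.408,.32,.36),B,7)])
E
```

```text
[[[-4.38,0.0,0.0],[0.0,0.0,-0.0]],[[-8.76,0.0,0.0],[0.0,0.0,-0.0]],[[-13.14,0.0,0.0],[0.0,0.0,-0.0]],[[-17.52,0.0,0.0],[0.001,0.0,-0.0]],[[-17.52,-2.47,-2.09],[-0.169,0.0,-0.0]],[[-17.52,-4.93,-4.17],[-0.338,0.0,-0.0]],[[-17.52,-7.4,-6.26],[-0.507,0.0,-0.0]],[[-17.52,-9.87,-8.35],[-0.677,0.0,-0.0]],[[-17.53,-12.34,-10.43],[-0.846,0.0,-0.0]],[[-17.53,-14.81,-12.52],[-1.015,0.0,-0.0]],[[-17.53,-17.28,-14.61],[-1.184,0.0,-0.0]],[[-17.53,-20.26,-15.58],[-1.354,0.0,-0.0]],[[-17.53,-23.25,-16.54],[-1.523,0.0,-0.0]],[[-17.53,-26.23,-17.51],[-1.692,0.0,-0.0]],[[-17.53,-29.21,-18.48],[-1.861,0.001,-0.0]],[[-17.54,-32.2,-19.45],[-2.031,0.001,-0.0]],[[-17.54,-35.18,-20.42],[-2.2,0.001,-0.0]],[[-17.54,-38.17,-21.39],[-2.369,0.001,0.0]]] n 18
```

send_rows --moves '[[[-2,0,0],[0,0,0]],[[-5,0,0],[0,0,0]],[[-9,0,0],[0,0,0]],[[-13,0,0],[0,0,0]],[[-17.5,0,0],[0,0,0]],[[-17.5,0,0],[0,0,0]]]'

```text
clock: 5.4
tcp_pos: [0.4825, -0.2237, 0.3621]
eef_rot: [0.188, 0.684, 0.185, -0.68]
wrist_force: [0.4, -0.1, -5.3]
finger_gap: 0.41
```

```bash
python3 - <<'E'
from h import *
np.set_printoptions(precision=4,suppress=True)
now()
A=Rdown(.533-np.pi/2);B=Rdown(yaw+np.pi/2);M=Rdown((.533+yaw)/2)
rows([([.52,0,.36],M,8),(W(.408,.32,.36),B,8)])
E
```

```text
t 5.4 tcp [ 0.4825 -0.2237  0.3621] grasp [ 0.4834 -0.2239  0.2071] u,v 0.5226272519803682 -0.1031503155536205 
R [[0.005784782835904653, 0.5084860679593022, -0.8610507853656656], [-0.001777974610535582, -0.8610586016072439, -0.5085026287094907], [-0.999981687379237, 0.004472503713332965, -0.004076961700642992]] yaw -1.0373647428885384 F [ 0.3538 -0.1114 -5.2614] T [ 0.0105 -0.0061  0.0314] gap 34.86821352668648 q [-0.1921  0.3224  0.681   1.9529 -0.2501  0.9438 -0.4266]
[[[0.02,-2.17,-1.83],[-0.148,-0.0,-0.001]],[[0.05,-4.34,-3.65],[-0.296,-0.0,-0.002]],[[0.07,-6.51,-5.48],[-0.444,-0.0,-0.002]],[[0.1,-8.68,-7.3],[-0.592,-0.0,-0.003]],[[0.12,-10.84,-9.13],[-0.74,-0.001,-0.004]],[[0.14,-13.01,-10.95],[-0.888,-0.001,-0.005]],[[0.17,-15.18,-12.78],[-1.036,-0.001,-0.006]],[[0.19,-17.35,-14.61],[-1.184,-0.001,-0.006]],[[0.18,-19.96,-15.45],[-1.332,-0.0,-0.007]],[[0.18,-22.57,-16.3],[-1.481,0.0,-0.007]],[[0.17,-25.18,-17.15],[-1.629,0.001,-0.007]],[[0.16,-27.79,-17.99],[-1.777,0.001,-0.007]],[[0.15,-30.4,-18.84],[-1.925,0.002,-0.007]],[[0.14,-33.02,-19.69],[-2.073,0.002,-0.007]],[[0.13,-35.63,-20.54],[-2.221,0.003,-0.007]],[[0.13,-38.24,-21.38],[-2.369,0.003,-0.007]]] n 16
```

send_rows --moves '[[[0,-2.2,-1.8],[-0.15,0,0]],[[0,-4.3,-3.7],[-0.3,0,0]],[[0.1,-6.5,-5.5],[-0.44,0,0]],[[0.1,-8.7,-7.3],[-0.59,0,0]],[[0.1,-10.8,-9.1],[-0.74,0,0]],[[0.1,-13,-11],[-0.89,0,0]],[[0.2,-15.2,-12.8],[-1.04,0,0]],[[0.2,-17.4,-14.6],[-1.18,0,0]],[[0.2,-20,-15.5],[-1.33,0,0]],[[0.2,-22.6,-16.3],[-1.48,0,0]],[[0.2,-25.2,-17.2],[-1.63,0,0]],[[0.2,-27.8,-18],[-1.78,0,0]],[[0.2,-30.4,-18.8],[-1.93,0,0]],[[0.1,-33,-19.7],[-2.07,0,0]],[[0.1,-35.6,-20.5],[-2.22,0,0]],[[0.1,-38.2,-21.4],[-2.369,0.003,-0.007]],[[0.1,-38.2,-21.4],[-2.369,0.003,-0.007]],[[0.1,-38.2,-21.4],[-2.369,0.003,-0.007]]]'

```text
clock: 7.65
tcp_pos: [0.472, 0.2132, 0.3583]
eef_rot: [0.701, 0.084, 0.703, -0.086]
wrist_force: [-0.1, -0.6, -6.0]
finger_gap: 0.407
```

```bash
python3 - <<'E'
from h import *
from plant import camera
import cv2
np.set_printoptions(precision=4,suppress=True)
now()
B=Rdown(yaw+np.pi/2)
rows([(W(.408,.32,.245),B,5)])
E
```

```text
t 7.65 tcp [0.472  0.2132 0.3583] grasp [0.4714 0.2128 0.2033] u,v 0.4076199608865238 0.3183287820307224 
R [[-0.0036218011902724445, 0.23790589809468426, 0.9712814557109078], [-0.0026659982659656134, 0.9712820771684884, -0.23791599152749834], [-0.9999898874535603, -0.0034511190979889805, -0.0028835338713956715]] yaw 1.3305855930222985 F [-0.11   -0.6038 -6.0023] T [-0.0582  0.0216  0.0304] gap 34.61563204129017 q [-0.5403  0.2631  0.0411  1.9569 -0.0126  0.9263  0.8376]
[[[2.26,0.03,0.01],[-0.0,-0.001,0.001]],[[4.53,0.06,0.01],[-0.0,-0.001,0.001]],[[6.79,0.09,0.02],[-0.001,-0.002,0.002]],[[9.06,0.12,0.02],[-0.001,-0.002,0.003]],[[11.32,0.15,0.03],[-0.001,-0.003,0.003]]] n 5
```

send_rows --moves '[[[2.3,0,0],[0,0,0]],[[4.5,0.1,0],[0,0,0]],[[6.8,0.1,0],[0,-0.002,0.002]],[[9,0.1,0],[0,-0.003,0.003]],[[11.3,0.2,0],[0,-0.003,0.003]],[[11.3,0.2,0],[0,-0.003,0.003]],[[11.3,0.2,0],[0,-0.003,0.003]]]'

```text
clock: 8.52
tcp_pos: [0.4725, 0.2143, 0.2457]
eef_rot: [0.702, 0.085, 0.702, -0.085]
wrist_force: [-0.6, -0.8, -5.4]
finger_gap: 0.411
```

```bash
python3 - <<'E'
from h import *
from plant import camera
import cv2
np.set_printoptions(precision=4,suppress=True)
now()
B=Rdown(yaw+np.pi/2)
rows([(W(.408,.32,.2335),B,4)])
c=camera("side")["image"];cv2.imwrite("pics/e.png",cv2.resize(c[120:245,125:260],None,fx=4.5,fy=4.5,interpolation=cv2.INTER_CUBIC))
E
```

```text
t 8.525 tcp [0.4725 0.2143 0.2457] grasp [0.4726 0.2143 0.0907] u,v 0.4084250698151708 0.320055893677253 
R [[0.0006355295763225133, 0.239188661479043, 0.9709729040102104], [-0.00044442331713724637, 0.9709730717651647, -0.2391884119158693], [-0.9999996992949911, -0.00027951168876444443, 0.0007233831232756893]] yaw 1.3292661454379617 F [-0.5986 -0.795  -5.4401] T [ 0.0078 -0.0114  0.0002] gap 34.95534220687786 q [-0.534   0.4206  0.0333  2.0501 -0.0207  0.6708  0.8418]
[[[0.3,-0.0,-0.01],[-0.001,0.0,0.0]],[[0.61,-0.0,-0.02],[-0.001,0.0,0.0]],[[0.91,-0.01,-0.02],[-0.002,0.001,0.0]],[[1.22,-0.01,-0.03],[-0.003,0.001,0.0]]] n 4
```

View pics/e.png

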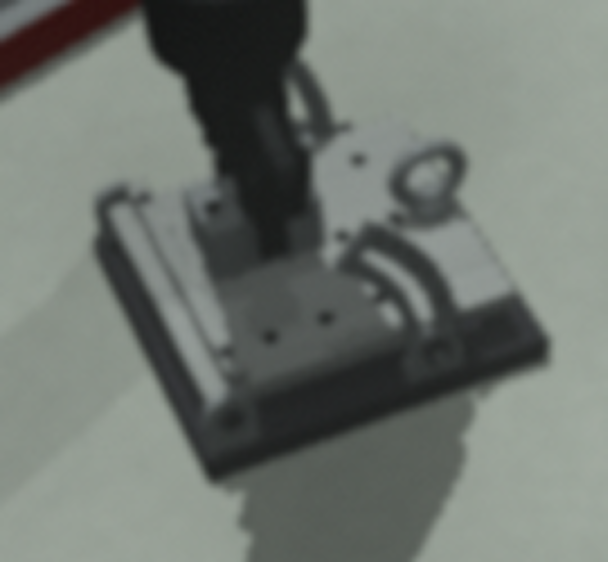

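The block hangs level over the table just beyond the bar. Its near end is at about crop (205–215, 210–270), and the bar line is to its left. Next I'll lower it to contact.

send_rows --moves '[[[0.4,0,0],[0,0,0]],[[0.8,0,0],[0,0,0]],[[1.2,0,0],[0,0,0]],[[1.4,0,0],[0,0,0]],[[1.5,0,0],[0,0,0]],[[1.5,0,0],[0,0,0]]]'

```text
clock: 9.32
tcp_pos: [0.4726, 0.2146, 0.231]
eef_rot: [0.702, 0.085, 0.701, -0.085]
wrist_force: [-0.3, -0.3, -5.6]
finger_gap: 0.408
```

send_rows --moves '[[[0.1,0,0],[0,0,0]],[[0.15,0,0],[0,0,0]],[[0.2,0,0],[0,0,0]],[[0.25,0,0],[0,0,0]]]'

```text
clock: 9.82
tcp_pos: [0.4727, 0.2146, 0.2288]
eef_rot: [0.702, 0.085, 0.701, -0.085]
wrist_force: [-1.1, -0.5, 1.4]
finger_gap: 0.411
```

send_rows --moves '[[[0,0,-0.1],[0,0,0]],[[0,0,-0.2],[0,0,0]],[[0,0,-0.3],[0,0,0]],[[0,0,-0.4],[0,0,0]],[[0,0,-0.4],[0,0,0]]]'

```text
clock: 10.45
tcp_pos: [0.4687, 0.2157, 0.2288]
eef_rot: [0.702, 0.085, 0.702, -0.085]
wrist_force: [-0.3, -0.3, -3.6]
finger_gap: 0.411
```

send_rows --moves '[[[0,0,-0.1],[0,0,0]],[[0,0,-0.2],[0,0,0]],[[0,0,-0.2],[0,0,0]]]'

```text
clock: 10.82
tcp_pos: [0.4669, 0.2161, 0.2289]
eef_rot: [0.703, 0.085, 0.701, -0.085]
wrist_force: [2.2, 0.2, -5.3]
finger_gap: 0.412
```

send_rows --moves '[[[0,0,-0.1],[0,0,0]],[[0.05,0,-0.2],[0,0,0]],[[0.05,0,-0.2],[0,0,0]]]'

```text
clock: 11.2
tcp_pos: [0.4663, 0.2161, 0.229]
eef_rot: [0.704, 0.086, 0.7, -0.085]
wrist_force: [4.3, -2.1, -3.7]
finger_gap: 0.41
```

send_rows --moves '[[[0.1,0,0],[0,0,0]],[[0.15,0,0],[0,0,0]],[[0.15,0,0],[0,0,0]]]'

```text
clock: 11.58
tcp_pos: [0.4664, 0.2161, 0.2288]
eef_rot: [0.704, 0.086, 0.7, -0.085]
wrist_force: [-0.2, -3.2, 7.6]
finger_gap: 0.411
```

```bash
python3 - <<'E'
from h import *
np.set_printoptions(precision=4,suppress=True)
now()
E
```

```text
t 11.575 tcp [0.4664 0.2161 0.2288] grasp [0.4672 0.2161 0.0738] u,v 0.40275915708472515 0.32059020825763246 
R [[0.0052968278749611075, 0.23935487392403648, 0.9709177040013596], [0.00043863703231215856, 0.9709306749721817, -0.2393604645625872], [-0.9999858755062577, 0.001693731641161253, 0.00503786275228002]] yaw 1.3290946165439397 F [-0.1866 -3.215   7.5685] T [-0.6941  0.3443  0.0759] gap 34.911880884652334 q [-0.5422  0.4413  0.0321  2.0721 -0.0197  0.6236  0.8318]
```

Firm contact below and against the bar. I'll release here, wait, and then raise the tool.

send_rows --moves '[[[0,0,0],[0,0,0]],[[0,0,0],[0,0,0]],[[0,0,0],[0,0,0]],[[0,0,0],[0,0,0]],[[0,0,0],[0,0,0]],[[0,0,0],[0,0,0]]]' --claw 0

```text
clock: 12.32
tcp_pos: [0.4664, 0.216, 0.2287]
eef_rot: [0.704, 0.086, 0.7, -0.085]
wrist_force: [-0.2, -0.3, -0.8]
finger_gap: 1.001
```

send_rows --moves '[[[-2,0,0],[0,0,0]],[[-5,0,0],[0,0,0]],[[-9,0,0],[0,0,0]],[[-10,0,5],[0,0,0]],[[-10,0,10],[0,0,0]],[[-10,0,10],[0,0,0]]]'

```text
clock: 13.08
tcp_pos: [0.5659, 0.1899, 0.3294]
eef_rot: [0.705, 0.087, 0.699, -0.087]
wrist_force: [-0.4, -0.1, -0.7]
finger_gap: 0.999
```

```bash
python3 - <<'E'
from h import *
from plant import camera
import cv2
np.set_printoptions(precision=4,suppress=True)
now()
s=camera("side")["image"];t=camera("top")["image"]
a=cv2.resize(s[140:226,140:220],None,fx=5,fy=5,interpolation=cv2.INTER_CUBIC)
b=cv2.resize(t[180:266,115:195],None,fx=5,fy=5,interpolation=cv2.INTER_CUBIC)
cv2.imwrite("pics/f.png",np.hstack([a,b]))
B=Rdown(yaw+np.pi/2)
rows([(W(.5035,.320,.30),B,2),(W(.5035,.320,.244),B,5)])
E
```

```text
t 13.075 tcp [0.5659 0.1899 0.3294] grasp [0.5671 0.1899 0.1744] u,v 0.5060597654081466 0.31871443528346777 
R [[0.007881521555699267, 0.24419447554116158, 0.9696942506445752], [-0.0004857392169149155, 0.9697251904834534, -0.24419831899348393], [-0.9999688223516672, 0.001453635789057675, 0.007761524825224242]] yaw 1.3241071271908498 F [-0.4033 -0.0741 -0.739 ] T [-0.0323  0.0393  0.0025] gap 84.9013833893657 q [-0.4499  0.414   0.0716  1.8109 -0.0321  0.9108  0.9593]
[[[1.43,0.02,0.1],[-0.002,0.002,-0.0]],[[2.86,0.03,0.21],[-0.003,0.004,-0.001]],[[3.98,0.03,0.2],[-0.003,0.004,-0.001]],[[5.1,0.03,0.2],[-0.003,0.004,-0.001]],[[6.22,0.03,0.19],[-0.003,0.004,-0.001]],[[7.34,0.03,0.19],[-0.003,0.004,-0.001]],[[8.46,0.03,0.19],[-0.003,0.004,-0.001]]] n 7
```

View pics/f.png

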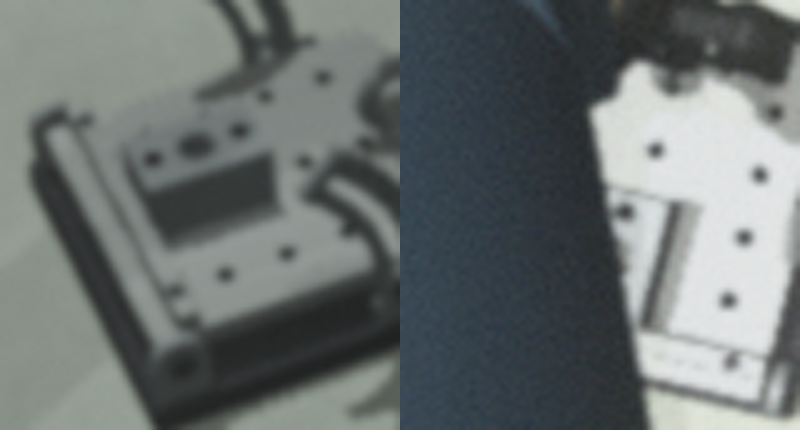

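The insert lies flat and lengthways. In the top crop its end meets the bar line at (645,330). Next is the eye bolt.

send_rows --moves '[[[1.4,0,0.1],[0,0,0]],[[2.9,0,0.2],[0,0,0]],[[4,0,0.2],[0,0.004,0]],[[5.2,0,0.2],[0,0.004,0]],[[6.4,0,0.2],[0,0.004,0]],[[7.5,0,0.2],[0,0.004,0]],[[8.6,0,0.2],[0,0.004,0]],[[8.6,0,0.2],[0,0.004,0]]]'

```text
clock: 14.18
tcp_pos: [0.5647, 0.1913, 0.2416]
eef_rot: [0.701, 0.086, 0.703, -0.086]
wrist_force: [-0.5, -0.7, -0.7]
finger_gap: 0.999
```

send_rows --moves '[[[0,0,0],[0,0,0]],[[0,0,0],[0,0,0]],[[0,0,0],[0,0,0]],[[0,0,0],[0,0,0]],[[0,0,0],[0,0,0]],[[0,0,0],[0,0,0]],[[0,0,0],[0,0,0]],[[0,0,0],[0,0,0]]]' --claw 255

```text
clock: 15.18
tcp_pos: [0.5649, 0.1923, 0.242]
eef_rot: [0.702, 0.086, 0.702, -0.085]
wrist_force: [0.2, 5.5, 2.0]
finger_gap: 0.096
```

```bash
cat >> h.py <<'E'
def arc(th0,th1,n,hu,hz=.041):
    "rows swinging present pose about the hinge line (u=hu,z=hz)"
    from plant import read_state
    s=read_state();q=s["eef_rot"];R=Ro.from_quat([q[1],q[2],q[3],q[0]]);p=s["tcp_pos"];h=W(hu,p@V,hz)
    w=[]
    for k in range(1,n+1):
        r=Ro.from_rotvec(-(th1-th0)*k/n*V);w.append((h+r.apply(p-h),(r*R).as_matrix(),1))
    rows(w)
E
python3 - <<'E'
from h import *
np.set_printoptions(precision=4,suppress=True)
now()
x=back("side",(140+196/5-.4,140+146/5-.4),.081);print("bore u,v",x@U,x@V)
arc(0,np.radians(8),8,.3587)
E
```

```text
t 15.175 tcp [0.5649 0.1923 0.242 ] grasp [0.5649 0.1926 0.087 ] u,v 0.5032002412181354 0.3208556304886185 
R [[-0.00048487477971637105, 0.2393192960339503, 0.9709408012037927], [0.0020122269544479016, 0.9709391831381192, -0.2393178923310289], [-0.9999978579172718, 0.0018377140410293091, -0.0009523486607410647]] yaw 1.3291311967940074 F [0.2411 5.5372 2.0434] T [ 0.9948 -0.1645  0.0764] gap 8.159801064073651 q [-0.4413  0.5255  0.0573  1.8716 -0.0454  0.7454  0.9708]
bore u,v 0.40220887776642333 0.3186247678735267
[[[-0.25,-0.0,-0.35],[-0.0,-0.017,0.0]],[[-0.49,-0.0,-0.71],[-0.0,-0.035,0.0]],[[-0.73,-0.0,-1.07],[-0.0,-0.052,0.0]],[[-0.96,-0.0,-1.44],[-0.0,-0.07,0.0]],[[-1.18,-0.0,-1.81],[-0.0,-0.087,0.0]],[[-1.4,-0.0,-2.18],[-0.0,-0.105,0.0]],[[-1.61,-0.0,-2.56],[-0.0,-0.122,0.0]],[[-1.81,-0.0,-2.94],[-0.0,-0.14,0.0]]] n 8
```

send_rows --moves '[[[-0.25,0.1,-0.35],[0,-0.017,0]],[[-0.5,0.1,-0.7],[0,-0.035,0]],[[-0.73,0.1,-1.07],[0,-0.052,0]],[[-0.96,0.1,-1.44],[0,-0.07,0]],[[-1.18,0.1,-1.81],[0,-0.087,0]],[[-1.4,0.1,-2.18],[0,-0.105,0]],[[-1.61,0.1,-2.56],[0,-0.122,0]],[[-1.81,0.1,-2.94],[0,-0.14,0]],[[-1.81,0.1,-2.94],[0,-0.14,0]]]'

```text
clock: 16.3
tcp_pos: [0.5363, 0.1996, 0.2603]
eef_rot: [0.749, 0.079, 0.651, -0.091]
wrist_force: [3.4, -3.1, -5.1]
finger_gap: 0.095
```

```bash
cat >> h.py <<'E'
def tang(hu=.3587,hz=.041):
    from plant import read_state
    s=read_state();q=s["eef_rot"];R=Ro.from_quat([q[1],q[2],q[3],q[0]]).as_matrix();g=s["tcp_pos"]+.155*R[:,0]
    a=np.array([g@U-hu,g[2]-hz]);print("deg from pos",np.degrees(np.arctan2(a[1],a[0])-np.arctan2(.046,.1445)),"radius",np.hypot(*a),"tool pitch deg",np.degrees(np.arctan2(-R[2,2]*-1,-R[2,0])))
E
python3 - <<'E'
from h import *
np.set_printoptions(precision=4,suppress=True)
now();tang()
arc(0,np.radians(11),9,.3587)
E
```

```text
t 16.3 tcp [0.5363 0.1996 0.2603] grasp [0.5572 0.1945 0.1068] u,v 0.4953018315257858 0.32091899568984816 
R [[0.13471567679313268, 0.23968222271783124, 0.9614593691567045], [-0.032728261931621164, 0.970851256386919, -0.23743777888717726], [-0.9903436511116247, 0.0005196970086723957, 0.13863326663508935]] yaw 1.3287577737981533 F [ 3.3962 -3.1449 -5.0789] T [-0.7313 -0.2456 -0.0633] gap 8.045451461604156 q [-0.5492  0.4512  0.1268  1.9585  0.0541  0.6271  0.8487]
deg from pos 8.050597516920059 radius 0.1516097379841593 tool pitch deg 7.968768080450365
[[[-0.3,-0.0,-0.43],[-0.0,-0.021,0.0]],[[-0.6,-0.0,-0.87],[-0.0,-0.043,0.0]],[[-0.88,-0.0,-1.32],[-0.0,-0.064,0.0]],[[-1.16,-0.01,-1.77],[-0.0,-0.085,0.0]],[[-1.42,-0.01,-2.22],[-0.0,-0.107,0.0]],[[-1.68,-0.01,-2.69],[-0.0,-0.128,0.0]],[[-1.92,-0.01,-3.15],[-0.0,-0.149,0.0]],[[-2.16,-0.01,-3.63],[-0.0,-0.171,0.001]],[[-2.39,-0.01,-4.1],[-0.0,-0.192,0.001]]] n 9
```

send_rows --moves '[[[-0.3,-0.03,-0.43],[0,-0.021,0]],[[-0.6,-0.03,-0.87],[0,-0.043,0]],[[-0.88,-0.03,-1.32],[0,-0.064,0]],[[-1.16,-0.03,-1.77],[0,-0.085,0]],[[-1.42,-0.03,-2.22],[0,-0.107,0]],[[-1.68,-0.03,-2.69],[0,-0.128,0]],[[-1.92,-0.03,-3.15],[0,-0.149,0]],[[-2.16,-0.03,-3.63],[0,-0.171,0]],[[-2.39,-0.03,-4.1],[0,-0.192,0]],[[-2.39,-0.03,-4.1],[0,-0.192,0]]]'

```text
clock: 17.55
tcp_pos: [0.4933, 0.2101, 0.2785]
eef_rot: [0.808, 0.07, 0.576, -0.098]
wrist_force: [2.8, -1.1, -3.7]
finger_gap: 0.097
```

```bash
python3 - <<'E'
from h import *
np.set_printoptions(precision=4,suppress=True)
now();tang()
arc(0,np.radians(11),10,.3587)
E
```

```text
t 17.55 tcp [0.4933 0.2101 0.2785] grasp [0.5423 0.1981 0.132 ] u,v 0.47998475152810594 0.32085809363716944 
R [[0.31633891520919805, 0.23892317174278582, 0.9180661243770165], [-0.07733044235482865, 0.9710383357830514, -0.22606316180414854], [-0.9454891291863037, 0.0005181158648279588, 0.32565324832784376]] yaw 1.3295395392865597 F [ 2.8484 -1.052  -3.7144] T [-0.0443 -0.0213  0.0728] gap 8.248084995976127 q [-0.7733  0.3662  0.2891  2.082   0.2694  0.478   0.5891]
deg from pos 19.21124856955078 radius 0.151605260546319 tool pitch deg 19.005159179097532
[[[-0.27,-0.0,-0.39],[0.0,-0.019,0.0]],[[-0.54,-0.0,-0.78],[0.0,-0.038,0.0]],[[-0.8,-0.0,-1.18],[0.0,-0.058,0.0]],[[-1.05,-0.0,-1.59],[0.0,-0.077,0.0]],[[-1.29,-0.0,-2.0],[0.0,-0.096,0.0]],[[-1.52,-0.01,-2.41],[0.0,-0.115,0.0]],[[-1.75,-0.01,-2.83],[0.0,-0.134,0.0]],[[-1.97,-0.01,-3.25],[0.0,-0.154,0.0]],[[-2.18,-0.01,-3.68],[0.0,-0.173,0.0]],[[-2.38,-0.01,-4.11],[0.0,-0.192,0.0]]] n 10
```

send_rows --moves '[[[-0.27,0,-0.39],[0,-0.019,0]],[[-0.54,0,-0.78],[0,-0.038,0]],[[-0.8,0,-1.18],[0,-0.058,0]],[[-1.05,0,-1.59],[0,-0.077,0]],[[-1.29,0,-2.0],[0,-0.096,0]],[[-1.52,0,-2.41],[0,-0.115,0]],[[-1.75,0,-2.83],[0,-0.134,0]],[[-1.97,0,-3.25],[0,-0.154,0]],[[-2.18,0,-3.68],[0,-0.173,0]],[[-2.38,0,-4.11],[0,-0.192,0]],[[-2.38,0,-4.11],[0,-0.192,0]],[[-2.38,0,-4.11],[0,-0.192,0]]]'

```text
clock: 19.05
tcp_pos: [0.4479, 0.2212, 0.2877]
eef_rot: [0.86, 0.06, 0.496, -0.104]
wrist_force: [2.5, -1.7, -3.7]
finger_gap: 0.093
```

```bash
python3 - <<'E'
from h import *
from plant import camera
import cv2
np.set_printoptions(precision=4,suppress=True)
now();tang()
s=camera("side")["image"]
cv2.imwrite("pics/g.png",cv2.resize(s[120:230,130:250],None,fx=5,fy=5,interpolation=cv2.INTER_CUBIC))
now();tang()
E
```

```text
t 19.05 tcp [0.4479 0.2212 0.2877] grasp [0.5232 0.2027 0.1534] u,v 0.46033991909231037 0.32081223178498747 
R [[0.485519734834189, 0.23917140803945375, 0.840873132323161], [-0.11907941714124765, 0.9709771910612273, -0.20742079657582496], [-0.8660777560357037, 0.0005762076658135662, 0.49990898020028235]] yaw 1.3292838833557483 F [ 2.4524 -1.7304 -3.6842] T [-0.0298  0.3291 -0.0635] gap 7.8726604022549465 q [-1.1309  0.3259  0.5825  2.2067  0.6148  0.3635  0.1782]
deg from pos 30.23208301899512 radius 0.1515767037610431 tool pitch deg 29.99398385135989
t 19.1 tcp [0.448  0.2212 0.2877] grasp [0.5233 0.2027 0.1534] u,v 0.4603977701574634 0.3208137335974725 
R [[0.4855027689265994, 0.239255906299718, 0.8408588898651818], [-0.11902347251175371, 0.9709563032415583, -0.20755064487187502], [-0.8660949568932087, 0.0006844678136643939, 0.49987904251725057]] yaw 1.3291968416681574 F [ 3.0084 -1.4942 -5.4546] T [-0.014   0.3794  0.0359] gap 8.031728437944723 q [-1.1305  0.326   0.5822  2.2067  0.6148  0.3634  0.1782]
deg from pos 30.208597548391356 radius 0.1515942437810186 tool pitch deg 29.99200558632696
```

View pics/g.png

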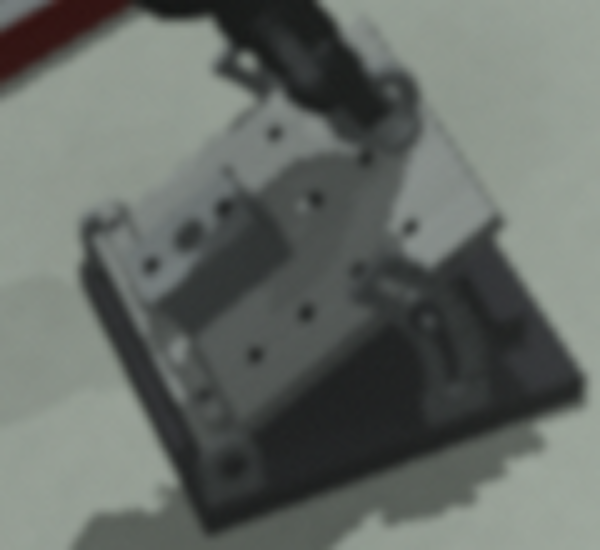

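The table is up, the insert is against the bar, and the fingers are on the eye. I'll check the angle independently from the far corner at (229.3,162.9) and the bore at (167.2,166.9), and let the arm settle.

send_rows --moves '[[[0,0,0],[0,0,0]],[[0,0,0],[0,0,0]],[[0,0,0],[0,0,0]]]'

```text
clock: 19.48
tcp_pos: [0.448, 0.2211, 0.2876]
eef_rot: [0.86, 0.061, 0.496, -0.104]
wrist_force: [3.1, -0.1, -4.9]
finger_gap: 0.096
```

```bash
python3 - <<'E'
from h import *
np.set_printoptions(precision=3,suppress=True)
tang()
for d in(27.5,30,32.5):
    a=np.radians(d);f=lambda x,z,v:proj("side",W(.3587+x*np.cos(a)-z*np.sin(a),v,.041+x*np.sin(a)+z*np.cos(a)))
    print(d,"corner",f(.1603,.006,.2455),"bore",f(.044,.040,.3195))
from plant import read_state;s=read_state();print(s["clock"],s["qd"],s["wrist_force"],s["finger_gap"])
E
```

```text
deg from pos 30.192031234424395 radius 0.1515645839009172 tool pitch deg 29.985317747601425
27.5 corner [230.535 163.515] bore [168.257 166.702]
30 corner [228.967 162.027] bore [167.168 166.772]
32.5 corner [227.275 160.615] bore [166.068 166.882]
19.475 [-0.003 -0.     0.     0.002  0.015 -0.002 -0.004] [ 3.097 -0.085 -4.941] 0.09642477271668042
```

```bash
python3 -c "
from plant import hand_in;print(hand_in())"
```

```text
the job is handed in; nothing more can be done
None
```

I set the die insert on the level table against the stop bar. Then I swung the table by its eye bolt to about 30° and handed in with the gripper still holding it. The clock stood at about 19.5 s of the 54 s allowed.

- **Insert placement:** I lowered it until the wrist force showed it resting on the table. I then slid it towards the hinge until the push reached about 5 N at the bar, and released it there. After release, the camera put its bore about 0.6 mm from the expected seat position along the table. In the picture taken at 30° it still lies flat against the bar, and its bore is within 0.2 pixels of where the 30° position predicts.
- **Table angle:** The fingers' position gives 30.2° and the tool's tilt gives 30.0°. The table corner in the side image gives roughly 29°. The three differ by about 1°, within the 2.5° allowed. I did not read the engraved scale itself.
- **Holding:** The arm was practically still at the end. The wrist carried about 5 N downwards, and the fingers were closed on the eye bolt (gap about 8 mm).
- **Guide bush and pillar:** Both were standing clear of the gripper in the picture taken as I gripped the insert. The carry afterwards went well above them. I did not take another picture of them at the end.

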